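# Slide the used soldering slabs into the heat guard

## Robot

A 6-joint arm with a two-finger parallel gripper is mounted at the origin on the work surface. World frame = base frame: x ahead of the robot, y to its left, z up, the work surface at z = 0. Lengths are in m, angles in degrees, forces in N, time in s.
With the tool pointing down it reaches from about 0.4 to 0.825 m from the base axis. Payload 7 kg.
Tool frame: the origin (TCP) lies midway between the tips of the shut fingers; the grasp point (between the pads) lies r.grip_depth behind it (r.grip_depth is the distance from the TCP to the grasp point, in m); z points along the fingers, y is the line along which they close (so a half turn about z gives the same grasp; the last joint's range is limited). The gripper opens to 88 mm and grips with 3 to 60 N. Pads are 19 mm wide; open, the fingers measure 130 mm over their backs; the gripper's body (78 mm by 193 mm) begins 47 mm behind the grasp point.
Start: joints at [16.507, 20.546, 0.682, 0, -70.136, -16.507], TCP at [0.675, -0, 0.227] pointing down, gripper open.
Joint ranges: [-176.03, 176.03], [-82.01, 121.73], [-58.28, 71.71], [-173.87, 95.51], [-174.79, -0.11], [-173.66, 173.66]. Speed limits (degrees/s): [136.94, 136.94, 172.46, 180, 180, 180].

## Interface

Orientations are given as [roll, pitch, yaw] about the fixed x, y, z axes, in that order (R = Rz(yaw) Ry(pitch) Rx(roll)).
In Python, from plant import r gives the robot as it stands.
- The arm moves only by the tool creep_tool, called after "Call:" as name(argument=value, ...) on one line, values as JSON. Schema: {"type":"object","properties":{"plan":{"type":"array","items":{"type":"array","items":{"type":"number"},"minItems":6,"maxItems":6},"minItems":1,"maxItems":12},"finger_gap":{"type":"number"},"squeeze":{"type":"number"},"only":{"type":"string"},"quiet":{"type":"boolean"},"lines":{"type":"string"}},"required":["plan"],"additionalProperties":false}. plan is a list of rows, 1 to 12 of them, each of 6 numbers: dx, dy, dz in units of 25 mm, then a rotation vector rx, ry, rz in units of 10 degrees; each row is the pose to reach, as a shift and turn from the pose commanded when the call began, along the tool's axes at that moment; what a row does not reach only later rows make up. A row lasts 1/12 s, in which the tool goes at most 0.0417 m and 7.16 degrees, less where a joint would pass 70% of its speed; a pose out of reach is approached as far as the arm can. finger_gap is the finger opening in m, set as the call begins (left out keeps the last). The fingers move at their own pace and stop on an object; squeeze is the grip in N (left out, the last holds). Time passes only in rows, so rows that do not move let the fingers close. The tool returns the time, the measured TCP pose, the force, the opening and the grip force at its end. only (a regular expression) keeps the lines of the reply that match it, lines (a string "A,B") keeps lines A to B, and quiet returns only ok. Input that does not fit is refused with a message, and nothing moves.
- r.get_state(): the state, without advancing time (a new reading comes with each control period).
- r.capture(name): name is "scene" or "side" or "wrist"; returns a dict with "frame" (400x640x3 uint8, red, green, blue), "z_map" (400x640 float32, m along the optical axis (not along the pixel's ray), 0 where there is no reading), "fx", "fy", "cx", "cy" (pixels), "cam_to_world" (4x4, takes a point from camera to world coordinates). Camera axes: x right, y down, z forward; pixel columns grow to the right and rows downward; lengths in m; the calibration is good to about 2 mm. A picture is of the moment at which its call begins.
- r.close_job(): hands the job in; it is judged then, once.
The state is a dict: "time_s": time; "joints": joint angles; "qd": joint speeds; "joint_torque": joint torques, N m; "tcp_pos": TCP position; "eef_rot": TCP orientation; "contact_force": force on the tool from outside, world axes, zero at the start; "moment": the same for the moment, N m; "gripper_width": finger opening in m; "gripper_force": force on a finger pad.
Only numpy, scipy, OpenCV 4.12 (cv2) and the standard library are available. Lean on these libraries where they do the work, as an engineer would, in place of code of your own. Each camera call takes 0.05 s, during which the arm holds its last target. There are 200 camera calls.

## Task

Put the used soldering slabs away in the low steel heat guard to cool: push its gate in and let go so that the catch pops it ajar, swing it wide open, and slide every slab flat along the bench, without lifting or tipping it, until all of them lie wholly inside on the guard's floor. Then swing the gate shut and press it home so that the catch holds it, leaving the other things on the bench where they are.

Things in the scene. Friction and masses are not known exactly. Their poses are not given: they have to be found in the camera images.
- guard: low open-topped steel pen fixed to the bench: side and back walls 80 mm high, 6 thick, no roof; inside 270 wide (its y) x 130 deep (its x), floor level with the bench. Origin at bench level in the middle of the gateway, on the inner face of the shut gate; x points inward, away from the robot, y to the hinge side (left): inside is x 0 to 0.130, y -0.135 to 0.135
- gate (a joint): angle of the guard's gate, hinged at its left edge, opening to the robot; rad: 0 = shut and latched, grows as it opens, stop at 1.75; stays where left. Push-push catch: 2 to 4 N inward near the free edge takes it in 10 mm to a firm stop (-0.04); let go and a spring kicks it ajar to about 0.3. To latch: shut it, press to the stop (-0.03), let go: it settles at 0. Another press releases it again
- gate_hinge (a point): top of the gate's hinge pin, in the middle of the panel's thickness: guard x -0.006, y 0.133, 78 mm above the bench
- gate_edge (a point): top corner of the gate's free edge, on its outer face, 266 mm from the hinge; moves with the gate. The gate is a plain steel panel with no handle, 266 wide, 12 thick, from 6 to 78 mm above the bench, filling the guard's whole front; pulling does not unlatch it. Pressing: go on to the stop, the first touch may read a short kick of several N
- slab1: used soldering slab, a pale grey scorched ceramic tile lying flat, 80 (its x) x 50 (its y) x 15 mm high, about 0.14 kg, origin at the centre of its underside. May be absent (None from the start). Starts to the right of the guard; brittle: slide it along the bench only, never lift or tip it.
- slab2: used soldering slab, a pale grey scorched ceramic tile lying flat, 80 (its x) x 50 (its y) x 15 mm high, about 0.14 kg, origin at the centre of its underside. May be absent (None from the start). Starts to the right of the guard; brittle: slide it along the bench only, never lift or tip it.
- slab3: used soldering slab, a pale grey scorched ceramic tile lying flat, 80 (its x) x 50 (its y) x 15 mm high, about 0.14 kg, origin at the centre of its underside. May be absent (None from the start). Starts to the right of the guard; brittle: slide it along the bench only, never lift or tip it.
- charcoal: black charcoal block 62 x 42 x 32 mm; not part of the job, leave it alone. Origin on its underside
- flux: small jar, 32 mm across, 42 mm high; not part of the job, leave it alone. Origin on its underside
- screwdriver: screwdriver with yellow handle, 200 mm long along its x, origin under its middle; not part of the job, leave it alone. Origin on its underside
- hammer: hammer 260 mm long along its x, head at +x, origin under its middle; not part of the job, leave it alone. Origin on its underside
- pliers: pliers with red handles, about 135 mm long along x; not part of the job, leave it alone. Origin on its underside
- tin: round tin, 56 mm across, 50 mm high; not part of the job, leave it alone. Origin on its underside

How it is judged (in metres and radians):
On the way, in this order (a step that is already met when the one before it is completed fails the run):
1. the gate has been pressed inward past its shut position (value of joint gate below -0.015 rad), for 0.02 s.
2. the gate has popped ajar (value of joint gate above 0.15 rad), for 0.1 s.
3. the gate is swung wide open (value of joint gate above 1.2 rad), for 0.2 s.
4. every slab lies flat inside the guard (x of slab1 in the frame of guard between 0.024 and 0.11 m and y of slab1 in the frame of guard between -0.118 and 0.118 m and height (world z) of each of slab1, slab2, slab3 below 0.006 m and angle between each of slab1, slab2, slab3's own z axis and vertical below 0.12 rad and x of slab2 in the frame of guard between 0.024 and 0.11 m and y of slab2 in the frame of guard between -0.118 and 0.118 m and x of slab3 in the frame of guard between 0.024 and 0.11 m and y of slab3 in the frame of guard between -0.118 and 0.118 m), for 0.2 s.
At the end, for the whole second after the job is handed in: every slab lies flat and at rest on the guard's floor (its centre between 24 and 110 mm inward of the gateway and within 118 mm of the middle), and the gate is shut and held by its catch (between -0.02 and 0.03 rad) (all of step 4 and linear speed of each of slab1, slab2, slab3 below 0.02 m/s and value of joint gate between -0.02 and 0.03 rad); the robot touches nothing.
It fails at once if a slab is lifted more than 30 mm off the bench (height (world z) of any of slab1, slab2, slab3 above 0.03 m).
It fails at once if a slab is tipped more than 0.4 rad (angle between any of slab1, slab2, slab3's own z axis and vertical above 0.4 rad).
It fails at once if one of the other tools or jars is moved more than 30 mm (distance of any of charcoal, flux, screwdriver, hammer, pliers, tin from where it was at the start of the episode above 0.03 m).
Of slab1, slab2, slab3 only 2 to 3 are there at a start; the rules pass over those that are not, and their reading is None.
At some moment in a run one of slab1, slab2, slab3 may be knocked a few centimetres aside while the robot is not near it.
Once in a run the grip may slacken for a moment while it holds something.
It also fails if it takes over 208 s, if anything falls off the work surface, if the arm or the gripper's body presses on something with over 40 N, if the wrist force passes 120 N, or if a joint passes its speed limit or range.

## Working session

There is one attempt and no reset: what is moved stays moved. The work goes in short steps, Python scripts to look and compute and a tool call to move; the robot and the scene stay as the last step left them, time stands still between calls to the robot, and variables do not carry over. Pictures are saved under pics/ and viewed, at most 14 in all, crops included, and the job is handed in when it is done.

```bash
ls; mkdir -p pics
```

Run:
```python
from plant import r
import cv2,numpy as np
s=r.get_state();print(s['time_s'],s['tcp_pos'],s['eef_rot'],r.grip_depth)
for n in("scene","side"):
    c=r.capture(n);cv2.imwrite(f'pics/{n}0.png',c['frame'][:,:,::-1]);np.savez(f'/tmp/{n}0.npz',**c)
    print(n,c['fx'],c['cx'],c['cy'],np.round(c['cam_to_world'],3).tolist())
```

```text
pics
plant.py
0.0 [ 6.74511775e-01 -3.51698374e-05  2.25635153e-01] [ 1.79905835e+02 -8.01648713e-03 -9.00084084e+01] 0.0188
scene 438.39409807382333 318.4072686760081 201.68878032033757 [[-0.188, 0.742, -0.643, 1.403], [0.982, 0.15, -0.114, 0.187], [0.012, -0.653, -0.757, 1.181], [0.0, 0.0, 0.0, 1.0]]
side 386.4402945489609 313.07270006033457 197.9511538145248 [[0.996, -0.057, 0.068, 0.392], [-0.088, -0.668, 0.739, -0.777], [0.003, -0.742, -0.671, 0.799], [0.0, 0.0, 0.0, 1.0]]
```

View pics/scene0.png

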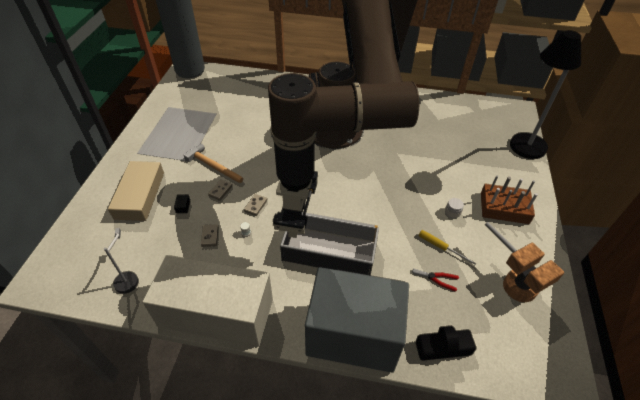

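View pics/side0.png

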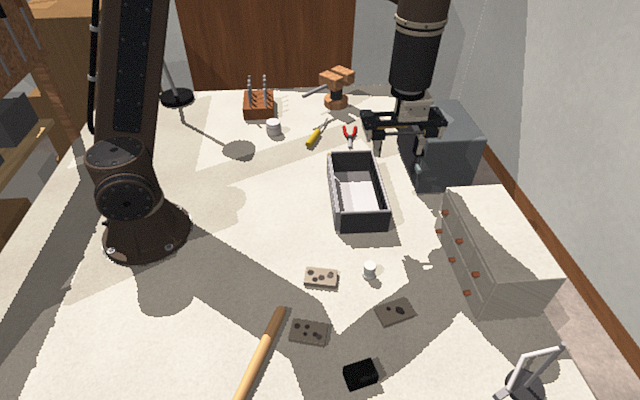

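Scene view: guard in the middle (~330,243), three slabs (256,205), (221,190), (209,236), flux jar (245,229), charcoal (182,203) and hammer (215,165). The side view shows slabs at (320,278), (309,332), (396,312), the gate on the guard's left face (~335,195), jar (370,270) and charcoal (360,375).

Create h.py:
```python
import numpy as np,cv2
def cloud(c):
    v,u=np.mgrid[0:400,0:640];z=c['z_map']
    p=np.stack([(u-c['cx'])/c['fx']*z,(v-c['cy'])/c['fy']*z,z,np.ones_like(z)],-1)@np.array(c['cam_to_world']).T
    p=p[...,:3];p[z==0]=np.nan;return p
def rects(p,lo,hi,box,amin=1e-4,step=.001):
    """height-band blobs -> metric grid -> minAreaRect"""
    x0,x1,y0,y1=box
    with np.errstate(invalid='ignore'):
        m=(p[...,2]>lo)&(p[...,2]<hi)&(p[...,0]>x0)&(p[...,0]<x1)&(p[...,1]>y0)&(p[...,1]<y1)
    n,l,st,_=cv2.connectedComponentsWithStats(m.astype(np.uint8),connectivity=8)
    out=[]
    for i in range(1,n):
        if st[i,4]<25: continue
        q=p[l==i];(c,s,a)=cv2.minAreaRect((q[:,:2]*1000).astype(np.float32))
        out.append((np.round(c,1),np.round(s,1),round(a,1),st[i,4],round(float(np.median(q[:,2]))*1000,1)))
    return out
```

Run:
```python
from h import *
for n in("scene","side"):
    c=np.load(f'/tmp/{n}0.npz');p=cloud(c)
    print(n,'bench z',np.nanmedian(p[280:300,200:260,2]) if n=='side' else '')
    print('low');[print(*o) for o in rects(p,.009,.022,(.3,.9,-.6,-.1))]
    print('tall');[print(*o) for o in rects(p,.022,.06,(.2,.9,-.6,.4))]
    print('wall');[print(*o) for o in rects(p,.072,.09,(.4,.9,-.3,.3))]
```

```text
scene bench z 
low
[ 337.8 -367.9] [177.8  18.5] 70.0 91 17.9
[ 443.6 -571.4] [124.9   6.6] 7.7 51 14.7
[ 424.4 -347.4] [55.2 87.5] 75.9 260 16.6
[ 465.8 -204.5] [57.3 82.9] 77.4 274 16.5
[ 550.8 -555.5] [82.3  6.8] 9.2 37 16.3
[ 539.1 -438.1] [25.7 50.4] 47.4 33 15.4
[ 605.5 -571.5] [12.9 54.9] 16.4 40 15.2
[ 622.3 -313.3] [83.8 50.4] 15.7 319 16.7
[ 590.4 -199.3] [25.5 30.7] 21.2 35 14.7
[ 837.9 -501.3] [73.2 68. ] 59.7 380 16.7
tall
[ 318.8 -406.2] [265.6  86.1] 59.8 337 26.8
[ 495.4 -584.2] [232.7  53.9] 5.8 447 44.3
[ 517.4 -449.7] [66.7 44.1] 11.9 206 33.0
[534.5 106.7] [228.   10.3] 88.5 494 41.0
[ 584.8 -199.2] [29.4 31.3] 68.9 81 42.0
[490.6 384.5] [41.5 22.4] 60.4 54 25.4
[669.5  82.2] [282.9   9.3] 88.7 622 40.6
[ 835.2 -500.6] [17.2  7.4] 18.2 25 42.4
[853.1 -51.5] [ 2.2 93.6] 90.0 80 40.9
[873.  384.9] [54.4 28.3] 2.5 215 49.7
wall
[595.5  84.4] [285.5 155.5] 88.7 805 80.9
[853.9 -51.6] [88.5  1.7] 0.3 41 81.8
side bench z 0.002284148000553654
low
[ 800.9 -137. ] [ 3.7 68.8] 0.6 40 17.1
[ 801.6 -227.1] [ 6. 85.] 0.3 66 17.1
[ 464.5 -201.7] [52.1 80.7] 76.3 595 17.4
[ 584
[... 186 characters left out ...]
8 80.2] 75.8 825 17.1
[ 816.3 -476.7] [35.5  5.9] 43.7 52 17.0
[ 845.5 -504. ] [71.9 54.6] 44.3 735 17.1
[ 513.5 -465.5] [31.5 70.6] 71.1 103 15.9
tall
[488.8 385.7] [37.6 21.1] 62.3 35 26.6
[799.9 176.4] [100.  258.2] 25.3 487 40.8
[653.3 129. ] [112.8 271.3] 26.3 533 42.1
[523.6  84.2] [ 12. 263.] 0.9 143 42.8
[ 806.4 -217.1] [ 93.9 310.4] 18.7 1198 43.1
[602.  -55.2] [  9.1 136.5] 89.3 476 41.1
[ 585.1 -199.7] [28.3 29.5] 21.0 144 43.3
[ 321.8 -382.1] [218.1  23. ] 65.2 967 26.2
[ 518.5 -449.5] [62.2 42.3] 12.7 723 33.7
[ 838.  -499.9] [6.1 7.9] 31.9 57 43.4
wall
[797.7 162.1] [ 97.2 247.3] 29.9 294 81.2
[597.9  87.1] [292.4 149.3] 88.4 921 81.5
[ 802.  -178.5] [241.7   7.6] 89.7 273 75.4
```

The rows are not in the units I measure in: shifts go in units of 25 mm and turns go in units of 10 degrees. I convert before sending: 0.03 m is 1.2, 0.21 m is 8.4.

Call:
creep_tool(plan=[[1.2,8.4,0,0,0,0],[1.2,8.4,0,0,0,0],[1.2,8.4,0,0,0,0],[1.2,8.4,0,0,0,0],[1.2,8.4,0,0,0,0],[1.2,8.4,0,0,0,0],[1.2,8.4,7.2,0,0,0],[1.2,8.4,7.2,0,0,0],[1.2,8.4,7.2,0,0,0],[1.2,8.4,7.2,0,0,0],[1.2,8.4,7.2,0,0,0],[1.2,8.4,7.2,0,0,0]], finger_gap=0, squeeze=20)

```text
time_s: 1.1
tcp_pos: [0.4619, -0.031, 0.0429]
eef_rot: [179.6, -0.1, -90.0]
contact_force: [0.1, -0.5, 0.2]
gripper_width: 0.0131
gripper_force: 0.0
```

Call:
creep_tool(plan=[[0,-0.4,0,0,0,0],[0,-0.8,0,0,0,0],[0,-1,0,0,0,0],[0,-1.2,0,0,0,0]])

```text
time_s: 1.43
tcp_pos: [0.4972, -0.0296, 0.048]
eef_rot: [-179.8, 0.0, -90.0]
contact_force: [-0.6, 0.2, 0.2]
gripper_width: 0.0005
gripper_force: 0.0
```

To row units: -0.012 m is -0.48, -0.008 m is -0.32.

Call:
creep_tool(plan=[[0,-0.16,0,0,0,0],[0,-0.32,0,0,0,0],[0,-0.48,0,0,0,0],[0,-0.48,0,0,0,0]])

```text
time_s: 1.77
tcp_pos: [0.5074, -0.0301, 0.0467]
eef_rot: [180.0, -0.0, -90.0]
contact_force: [-2.0, -0.4, 1.8]
gripper_width: 0.0006
gripper_force: 0.9
```

Call:
creep_tool(plan=[[0,-0.12,0,0,0,0],[0,-0.24,0,0,0,0],[0,-0.24,0,0,0,0]])

```text
time_s: 2.02
tcp_pos: [0.5125, -0.0303, 0.0464]
eef_rot: [179.9, -0.0, -90.0]
contact_force: [-3.9, 0.6, 4.8]
gripper_width: 0.0006
gripper_force: 2.8
```

Call:
creep_tool(plan=[[0,-0.12,0,0,0,0],[0,-0.24,0,0,0,0],[0,-0.24,0,0,0,0]])

```text
time_s: 2.27
tcp_pos: [0.5134, -0.0306, 0.0461]
eef_rot: [179.4, -0.1, -90.1]
contact_force: [-23.4, 7.0, 22.3]
gripper_width: 0.0008
gripper_force: 13.7
```

To row units: 0.08 m is 3.2, 0.07 m is 2.8.

Call:
creep_tool(plan=[[0,1.6,0,0,0,0],[1.6,2.8,0,0,0,0],[3.2,2.8,0,0,0,0],[3.2,2.8,0,0,0,0],[3.2,2.8,0,0,0,0]])

```text
time_s: 2.68
tcp_pos: [0.4492, -0.1116, 0.0468]
eef_rot: [-179.9, 0.0, -90.2]
contact_force: [0.1, -0.0, -0.2]
gripper_width: 0.0005
gripper_force: 0.0
```

Run:
```python
from h import *
from plant import r
c=r.capture("side");cv2.imwrite('pics/side1.png',c['frame'][100:300,250:470,::-1].repeat(2,0).repeat(2,1))
```

```text
(no output)
```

View pics/side1.png

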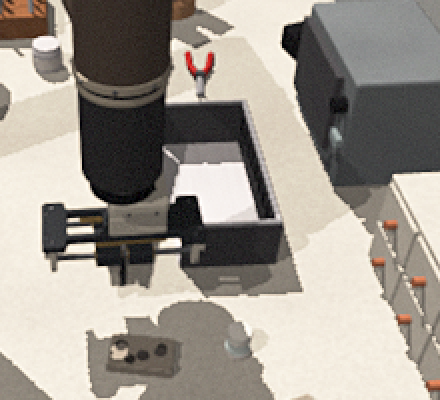

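The side crop shows the arm hiding the gate (right wall end ~ (205,245)); I'll check with the scene camera.

Run:
```python
from h import *
from plant import r
c=r.capture("scene");p=cloud(c)
cv2.imwrite('pics/sc1.png',c['frame'][180:300,230:410,::-1].repeat(3,0).repeat(3,1))
```

```text
(no output)
```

View pics/sc1.png

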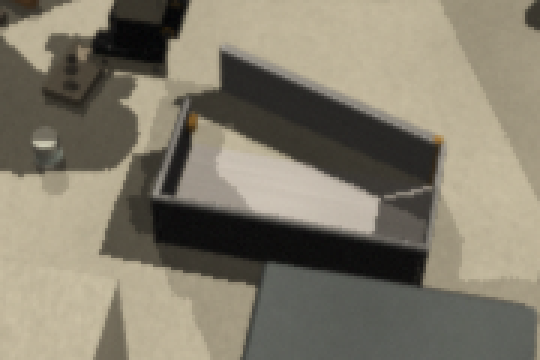

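Gate is ajar (free edge at crop (220,47), hinge at (437,140)). Now hook it from inside and swing it.

To row units: -0.044 m is -1.76, -0.103 m is -4.12.

Call:
creep_tool(plan=[[0,-1.2,0,0,0,0],[0,-1.76,0,0,0,0],[-1.4,-1.76,0,0,0,0],[-2.8,-1.76,0,0,0,0],[-4.12,-1.76,0,0,0,0],[-4.12,-1.76,0,0,0,0]])

```text
time_s: 3.28
tcp_pos: [0.4946, -0.0018, 0.0468]
eef_rot: [-179.9, 0.0, -89.7]
contact_force: [0.2, -0.3, 0.8]
gripper_width: 0.0001
gripper_force: 0.0
```

Call:
creep_tool(plan=[[-0.2,0.8,0,0,0,0],[-0.6,1.6,0,0,0,0],[-1.4,2.2,0,0,0,0],[-2.2,2.8,0,0,0,0],[-3.2,3,0,0,0,0],[-4.4,3.08,0,0,0,0],[-5.6,3.08,0,0,0,0],[-6.6,3.2,0,0,0,0],[-7.6,3.32,0,0,0,0],[-8.2,3.4,0,0,0,0],[-8.2,3.4,0,0,0,0]])

```text
time_s: 4.2
tcp_pos: [0.4083, 0.2018, 0.0467]
eef_rot: [-179.9, 0.1, -89.8]
contact_force: [0.1, 0.7, 0.2]
gripper_width: 0.0001
gripper_force: 0.0
```

To row units: 0.15 m is 6, -0.057 m is -2.28, -77 degrees is -7.7.

Call:
creep_tool(plan=[[0,0,-1.6,0,0,-0.7],[0,0,-3.2,0,0,-1.4],[1.2,-0.4,-4,0,0,-2.1],[2.8,-0.8,-4,0,0,-2.8],[4.4,-1.2,-4,0,0,-3.5],[6,-1.6,-4,0,0,-4.2],[7.6,-2.28,-4,0,0,-4.9],[9.2,-2.28,-4,0,0,-5.6],[10.8,-2.28,-4,0,0,-6.3],[12.4,-2.28,-4,0,0,-7],[14,-2.28,-4,0,0,-7.7],[14,-2.28,-4,0,0,-7.7]], finger_gap=0.08, squeeze=15)

```text
time_s: 5.2
tcp_pos: [0.4651, -0.1403, 0.1466]
eef_rot: [-180.0, -0.0, -14.9]
contact_force: [0.7, 0.3, -0.8]
gripper_width: 0.0751
gripper_force: 0.0
```

Run:
```python
from h import *
from plant import r
print(r.get_state()['joints'])
for n in("scene","side"):
    p=cloud(r.capture(n))
    print(n);[print(*o) for o in rects(p,.009,.022,(.35,.7,-.45,-.1))]
    print('wall');[print(*o) for o in rects(p,.068,.09,(.2,.75,-.1,.35))]
```

```text
[ 6.46332877e+00  6.72778550e+00 -2.91356365e+01 -6.00749639e-03
 -5.41060516e+01  6.86328880e+01]
scene
[ 364.1 -314.5] [61.2 19.1] 81.8 39 18.1
[ 421.8 -346.4] [56.3 85.3] 76.6 248 16.6
[ 464.1 -202.5] [52.2 85.1] 74.9 281 16.7
[ 543.2 -436.7] [10.7 29.3] 32.3 26 15.0
[ 622. -313.] [83.5 51. ] 15.7 313 16.5
[ 591.9 -200.4] [23.1 31.3] 8.8 34 14.4
wall
[467.9  87.5] [285.4 413.8] 88.6 845 81.6
side
[ 464.9 -200.9] [52.8 79.6] 77.9 590 17.2
[ 584.5 -206.4] [20.1 31. ] 73.5 62 15.6
[ 623.1 -311.9] [80.7 52.5] 15.6 745 17.1
[ 362.1 -319.3] [65.6  4.7] 65.2 55 18.8
[ 422.6 -345.5] [52.5 80. ] 74.7 830 17.0
wall
[606.4  85. ] [289. 136.] 87.7 712 82.2
[351.2 225.9] [ 16.8 167.6] 88.2 279 78.3
```

Create go.py:
```python
import sys,numpy as np
from scipy.spatial.transform import Rotation as R
from plant import r
x,y,z,yaw=map(float,sys.argv[1:5]);s=r.get_state()
q=R.from_euler('xyz',s['eef_rot'],degrees=True)
d=q.inv().apply(np.array([x,y,z])-s['tcp_pos'])
print('row',np.round(d,4),'rz',round(-(yaw-s['eef_rot'][2]),1),'len',round(float(np.linalg.norm(d)),3))
```

```text
(no output)
```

Call:
creep_tool(plan=[[0.64,1.2,1.6,0,0,-0.2],[0.64,2.36,3.2,0,0,-0.2],[0.64,2.36,4.6,0,0,-0.2],[0.64,2.36,5.2,0,0,-0.2],[0.64,2.36,5.52,0,0,-0.2],[0.64,2.36,5.6,0,0,-0.2]])

```text
time_s: 5.8
tcp_pos: [0.464, -0.1996, 0.0049]
eef_rot: [180.0, 0.2, -13.3]
contact_force: [0.1, 0.9, 0.7]
gripper_width: 0.0799
gripper_force: 0.0
```

Call:
creep_tool(plan=[[0,0,0.08,0,0,0],[0,0,0.08,0,0,0],[0,0,0.08,0,0,0],[0,0,0.08,0,0,0]], finger_gap=0.03, squeeze=12)

```text
time_s: 6.13
tcp_pos: [0.4663, -0.1996, 0.0061]
eef_rot: [-180.0, -0.2, -13.2]
contact_force: [0.1, 0.9, 0.8]
gripper_width: 0.0589
gripper_force: 0.0
```

```bash
python3 go.py 0.465 -0.11 0.006 -1.4
```

```text
row [-0.0218 -0.087   0.0001] rz -11.8 len 0.09
```

Call:
creep_tool(plan=[[0,0,0,0,0,0],[0,0,0,0,0,0],[0,0,0,0,0,0],[0,0,0,0,0,0]], finger_gap=0.03, squeeze=12)

```text
time_s: 6.47
tcp_pos: [0.4658, -0.1999, 0.0057]
eef_rot: [-180.0, -0.1, -13.2]
contact_force: [-1.5, 1.5, 6.8]
gripper_width: 0.0498
gripper_force: 12.0
```

```bash
python3 go.py 0.44 0.12 0.006 -1.4
```

```text
row [-0.0984 -0.3055 -0.0004] rz -11.8 len 0.321
```

To row units: -0.2865 m is -11.46, -0.0836 m is -3.344, -11.8 degrees is -1.18.

Call:
creep_tool(plan=[[-0.2,-0.6,0,0,0,-0.2],[-0.44,-1.6,0,0,0,-0.4],[-0.76,-2.68,0,0,0,-0.6],[-1.12,-3.8,0,0,0,-0.8],[-1.44,-4.88,0,0,0,-1],[-1.76,-6,0,0,0,-1.18],[-2.08,-7.12,0,0,0,-1.18],[-2.4,-8.24,0,0,0,-1.18],[-2.72,-9.36,0,0,0,-1.18],[-3.04,-10.48,0,0,0,-1.18],[-3.32,-11.2,0,0,0,-1.18],[-3.344,-11.46,0,0,0,-1.18]], finger_gap=0.03, squeeze=20)

```text
time_s: 7.47
tcp_pos: [0.4494, 0.0998, 0.0056]
eef_rot: [180.0, -0.0, -1.3]
contact_force: [-0.2, -11.0, 15.8]
gripper_width: 0.05
gripper_force: 20.0
```

```bash
python3 go.py 0.595 0.098 0.006 -1.4
```

```text
row [ 0.1456 -0.0015 -0.0003] rz 0.1 len 0.146
```

Call:
creep_tool(plan=[[0.8,0,-0.04,0,0,0],[1.8,0,-0.04,0,0,0],[2.8,0,-0.04,0,0,0],[3.8,0,-0.04,0,0,0],[4.8,0,-0.04,0,0,0],[5.6,0,-0.04,0,0,0],[5.84,0,-0.04,0,0,0],[5.84,0,-0.04,0,0,0]])

```text
time_s: 8.13
tcp_pos: [0.5968, 0.0944, 0.0057]
eef_rot: [-180.0, -0.1, -1.5]
contact_force: [1.5, 0.2, 1.7]
gripper_width: 0.0496
gripper_force: 20.0
```

Call:
creep_tool(plan=[[0,0,0,0,0,0],[0,0,0,0,0,0],[0,0,0,0,0,0]], finger_gap=0.062, squeeze=12)

```text
time_s: 8.38
tcp_pos: [0.5943, 0.0943, 0.0057]
eef_rot: [180.0, 0.0, -1.4]
contact_force: [0.1, 0.3, 0.2]
gripper_width: 0.0609
gripper_force: 0.0
```

Call:
creep_tool(plan=[[0,0,-1.2,0,0,0],[0,0,-2,0,0,0],[0,0.8,-2,0,0,0],[0,1.88,-2,0,0,0],[0,1.88,-2,0,0,0],[0,1.88,-2,0,0,0],[0,1.88,-2,0,0,0]], finger_gap=0.0, squeeze=12)

```text
time_s: 8.97
tcp_pos: [0.5938, 0.0474, 0.0558]
eef_rot: [-180.0, -0.0, -1.5]
contact_force: [-0.3, 0.3, -0.2]
gripper_width: 0.0207
gripper_force: 0.0
```

Run:
```python
from h import *
from plant import r
for n in("scene","side"):
    c=r.capture(n);p=cloud(c)
    print(n);[print(*o) for o in rects(p,.009,.022,(.3,.7,-.42,.25))]
    cv2.imwrite(f'pics/a_{n}.png',c['frame'][120:320,200:470,::-1].repeat(2,0).repeat(2,1))
```

```text
scene
[ 345.4 -352.6] [145.7  20.8] 72.7 75 17.6
[ 422.6 -346. ] [55.3 85.1] 74.5 260 16.3
[ 621.9 -313.3] [82.7 50.5] 15.0 321 16.8
[ 591.3 -199.4] [24.3 30.3] 16.8 39 15.3
[582.9  93.6] [49.4 74.3] 89.0 245 16.5
[669.4  80. ] [280.    7.8] 88.6 180 16.2
side
[563.  224.1] [ 8.9 40.5] 86.6 40 17.6
[418.  220.8] [  9.  235.6] 87.9 198 15.5
[595.3  95.1] [54.1 79.6] 86.3 166 16.9
[601.2 -55. ] [  8.3 134.9] 86.8 159 15.3
[ 584.8 -206.4] [18.5 30.7] 76.2 59 15.4
[ 623.9 -312.3] [81.8 50.9] 15.5 739 17.1
[ 346.1 -354.4] [143.6   5.8] 66.0 125 18.8
[ 422.9 -344.8] [53.1 79.8] 74.7 830 17.1
```

View pics/a_scene.png

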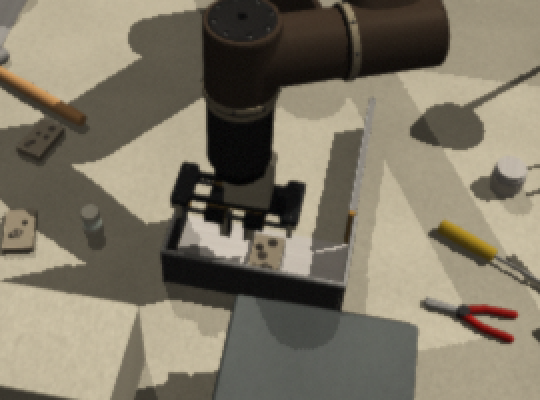

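Slab 1 lies inside the guard (crop ~ (265,250)). The body would foul the right wall if I pushed from here, so I'll straddle it again, shift it left, then push it with the outside of the finger.

Call:
creep_tool(plan=[[0,-1.2,0,0,0,0],[0,-1.88,0,0,0,0],[0,-1.88,0,0,0,0],[0,-1.88,0,0,0,0],[0,-1.88,0,0,0,0],[0,-1.88,1.2,0,0,0],[0,-1.88,2,0,0,0],[0,-2.2,2,0,0,0],[0,-2.48,2,0,0,0],[0,-2.8,2,0,0,0],[0,-2.88,2,0,0,0],[0,-2.88,2,0,0,0]], finger_gap=0.064, squeeze=12)

```text
time_s: 10.07
tcp_pos: [0.597, 0.1207, 0.007]
eef_rot: [-179.9, -0.1, -1.4]
contact_force: [-0.2, -0.4, 0.8]
gripper_width: 0.0639
gripper_force: 0.0
```

Call:
creep_tool(plan=[[0,0,-1.2,0,0,0],[0,0,-2,0,0,0],[0,1.2,-2,0,0,0],[0,2.28,-2,0,0,0],[0,2.28,-2,0,0,0],[0,2.28,-2,0,0,0],[0,2.28,-2,0,0,0],[0,2.28,-2,0,0,0],[0,2.28,-2,0,0,0],[0,2.28,-2,0,0,0]], finger_gap=0.0, squeeze=12)

```text
time_s: 10.9
tcp_pos: [0.5946, 0.063, 0.0556]
eef_rot: [180.0, -0.0, -1.4]
contact_force: [-0.2, -0.6, -0.4]
gripper_width: 0.0036
gripper_force: 0.0
```

To row units: 0.0495 m is 1.98, -0.048 m is -1.92.

Call:
creep_tool(plan=[[0,0,1.2,0,0,0],[0,0,1.8,0,0,0],[0,0,1.98,0,0,0],[0,-0.4,1.98,0,0,0],[0,-0.8,1.98,0,0,0],[0,-1.2,1.98,0,0,0],[0,-1.6,1.98,0,0,0],[0,-1.92,1.98,0,0,0],[0,-1.92,1.98,0,0,0]])

```text
time_s: 11.65
tcp_pos: [0.5965, 0.1126, 0.0069]
eef_rot: [-179.9, -0.1, -1.3]
contact_force: [-0.2, 0.2, -0.1]
gripper_width: 0.0011
gripper_force: 0.0
```

Call:
creep_tool(plan=[[0,0,0,0,0,0],[0,0,0,0,0,0],[0,0,0,0,0,0],[0,0,0,0,0,0],[0,0,0,0,0,0]], finger_gap=0.05)

```text
time_s: 12.07
tcp_pos: [0.5957, 0.1098, 0.0061]
eef_rot: [180.0, 0.0, -1.5]
contact_force: [-0.6, -1.7, 0.9]
gripper_width: 0.0284
gripper_force: 0.7
```

```bash
python3 - <<'E'
from h import *
from plant import r
for n in("scene","side"):
    c=r.capture(n);p=cloud(c)
    print(n);[print(*o) for o in rects(p,.009,.022,(.4,.66,-.42,.22))]
    cv2.imwrite(f'pics/b_{n}.png',c['frame'][120:320,200:470,::-1].repeat(2,0).repeat(2,1))
E
```

```text
scene
[ 429.2 -351. ] [61.5 64.9] 77.5 206 16.6
[ 621.4 -313.6] [85.4 50.6] 15.3 302 17.1
[ 589.7 -199. ] [25.3 30.4] 23.4 31 15.0
[600.8 156.8] [44.7 63.5] 4.0 164 16.9
side
[484.4 216.5] [102.2   6.5] 0.1 82 16.0
[567.9 166.9] [51.9 10.1] 86.5 36 17.0
[596.7 -55.8] [  8.7 126.1] 87.9 146 16.0
[ 584.9 -206.4] [18.2 30.8] 76.6 63 15.2
[ 623.4 -312.3] [80.8 51.1] 14.9 716 17.2
[ 428.4 -346.3] [52.9 68.2] 75.3 657 17.2
```

View pics/b_scene.png

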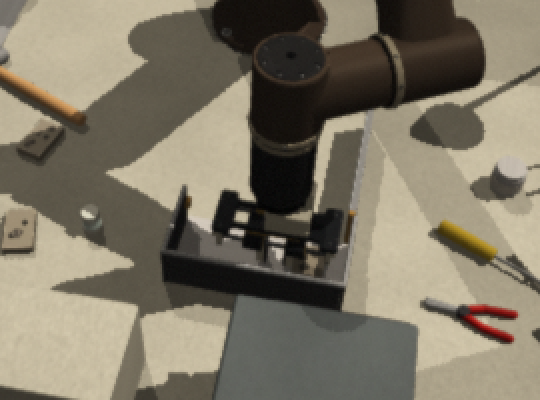

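Finger is pushing slab 1 left (slab at crop ~ (310,262)), opening still in progress. Let it finish, then lift and go to slab B.

Call:
creep_tool(plan=[[0,0,0,0,0,0],[0,0,0,0,0,0],[0,0,0,0,0,0],[0,0,0,0,0,0],[0,0,0,0,0,0]], finger_gap=0.054)

```text
time_s: 12.58
tcp_pos: [0.5958, 0.1103, 0.0061]
eef_rot: [180.0, -0.0, -1.5]
contact_force: [-0.2, -2.1, 0.4]
gripper_width: 0.0539
gripper_force: 0.7
```

Call:
creep_tool(plan=[[0,0.24,-0.2,0,0,0],[0,0.24,-1.6,0,0,0],[0,0.24,-3.2,0,0,0],[0,0.24,-4,0,0,0],[0,0.24,-4,0,0,0]], finger_gap=0.082)

```text
time_s: 13.0
tcp_pos: [0.5988, 0.1054, 0.1122]
eef_rot: [-179.8, -0.5, -1.4]
contact_force: [0.2, 0.7, -0.5]
gripper_width: 0.0803
gripper_force: 0.0
```

Call:
creep_tool(plan=[[-0.4,1.6,0,0,0,0],[-1.2,3.2,0,0,0,0],[-1.8,4.6,0,0,0,0.2],[-2.4,6,0,0,0,0.4],[-3,7.4,0,0,0,0.6],[-3.6,8.8,0,0,0,0.8],[-4.2,10.2,0,0,0,1],[-4.8,11.6,0,0,0,1.2],[-5.4,13,0,0,0,1.4],[-5.8,14.4,0,0,0,1.4],[-6,14.8,0,0,0,1.4],[-6,14.8,0,0,0,1.4]])

```text
time_s: 14.0
tcp_pos: [0.4346, -0.2639, 0.106]
eef_rot: [-180.0, 0.0, -15.7]
contact_force: [-0.3, 0.6, -0.3]
gripper_width: 0.0818
gripper_force: 0.0
```

```bash
python3 - <<'E'
from h import *
from plant import r
for n in("scene","side"):
    c=r.capture(n);p=cloud(c)
    print(n);[print(*o) for o in rects(p,.009,.022,(.38,.66,-.42,.22))]
E
python3 go.py 0.4225 -0.3455 0.006 -14.5
```

```text
scene
[ 422.4 -346.6] [56.1 82.3] 76.4 255 16.6
[ 621.9 -313. ] [80.8 52. ] 12.6 303 16.7
[ 589.7 -199. ] [21.7 31.4] 25.4 36 13.8
[588.4 177. ] [49.9 68.3] 89.0 237 16.1
side
[602.9 177.4] [53.  80.2] 89.3 294 17.6
[596.2 -54.6] [  6.2 125.3] 88.1 143 15.8
[ 584.6 -206.2] [19.6 31. ] 73.9 64 15.3
[ 622.6 -312.1] [79.5 52.5] 15.3 712 17.2
[ 422.6 -345.1] [52.  79.9] 75.2 824 17.1
row [0.0094 0.084  0.1001] rz -1.0 len 0.131
```

To row units: 0.1 m is 4, 0.096 m is 3.84, -1 degrees is -0.1.

Call:
creep_tool(plan=[[0.2,1.4,0,0,0,-0.1],[0.36,2.8,0.4,0,0,-0.1],[0.36,3.36,1.8,0,0,-0.1],[0.36,3.36,3.2,0,0,-0.1],[0.36,3.36,3.84,0,0,-0.1],[0.36,3.36,4,0,0,-0.1]])

```text
time_s: 14.6
tcp_pos: [0.4208, -0.3435, 0.0027]
eef_rot: [-179.9, 0.3, -14.4]
contact_force: [-0.9, -0.1, 0.0]
gripper_width: 0.0817
gripper_force: 0.0
```

Call:
creep_tool(plan=[[0,0,0,0,0,0],[0,0,0,0,0,0],[0,0,0,0,0,0],[0,0,0,0,0,0],[0,0,0,0,0,0],[0,0,0,0,0,0],[0,0,0,0,0,0],[0,0,0,0,0,0]], finger_gap=0.03, squeeze=20)

```text
time_s: 15.27
tcp_pos: [0.4233, -0.3452, 0.0072]
eef_rot: [180.0, -0.1, -14.4]
contact_force: [-0.3, 3.1, 7.6]
gripper_width: 0.0497
gripper_force: 20.0
```

```bash
python3 go.py 0.45 0.078 0.006 -1.4
```

```text
row [-0.0796 -0.4165  0.001 ] rz -13.0 len 0.424
```

To row units: -0.3 m is -12, -0.29 m is -11.6, -13 degrees is -1.3.

Call:
creep_tool(plan=[[0.4,-0.2,0,0,0,0],[0.72,-1,0,0,0,0],[0.6,-2.2,0,0,0,-0.1],[0.2,-3.4,0,0,0,-0.3],[-0.2,-4.68,0,0,0,-0.5],[-0.6,-5.96,0,0,0,-0.7],[-1,-7.24,0,0,0,-0.9],[-1.4,-8.52,0,0,0,-1.1],[-1.8,-9.8,0,0,0,-1.3],[-2.08,-10.8,0,0,0,-1.3],[-2.24,-11.6,0,0,0,-1.3],[-2.4,-12,0,0,0,-1.3]])

```text
time_s: 16.27
tcp_pos: [0.4404, -0.0379, 0.0071]
eef_rot: [180.0, -0.1, -1.3]
contact_force: [1.3, -7.0, 8.1]
gripper_width: 0.0498
gripper_force: 20.0
```

```bash
python3 go.py 0.45 0.06 0.006 -1.4
```

```text
row [ 0.0074 -0.0981  0.0011] rz 0.1 len 0.098
```

To row units: 0.157 m is 6.28, -0.098 m is -3.92.

Call:
creep_tool(plan=[[0.08,-1,0,0,0,0],[0.16,-2,0,0,0,0],[0.24,-3.2,0,0,0,0],[0.28,-3.92,0,0,0,0],[0.8,-3.92,0,0,0,0],[2,-3.92,0,0,0,0],[3,-3.92,0,0,0,0],[4,-3.92,0,0,0,0],[5,-3.92,0,0,0,0],[5.8,-3.92,0,0,0,0],[6.28,-3.92,0,0,0,0],[6.28,-3.92,0,0,0,0]])

```text
time_s: 17.27
tcp_pos: [0.6011, 0.054, 0.0067]
eef_rot: [180.0, -0.1, -1.5]
contact_force: [2.3, -1.7, 4.0]
gripper_width: 0.0499
gripper_force: 20.0
```

Call:
creep_tool(plan=[[0,0,0,0,0,0],[0,0,0,0,0,0],[0,0,0,0,0,0]], finger_gap=0.062, squeeze=12)

```text
time_s: 17.52
tcp_pos: [0.5982, 0.0543, 0.006]
eef_rot: [180.0, 0.0, -1.5]
contact_force: [-0.2, 0.4, 0.5]
gripper_width: 0.0607
gripper_force: 0.0
```

Call:
creep_tool(plan=[[0,0,-1.2,0,0,0],[0,0,-2,0,0,0],[0,-1.2,-2,0,0,0],[0,-2.04,-2,0,0,0],[0,-2.04,-2,0,0,0],[0,-2.04,-2,0,0,0],[0,-2.04,-2,0,0,0],[0,-2.04,-2,0,0,0],[0,-2.04,-2,0,0,0],[0,-2.04,-2,0,0,0]], finger_gap=0.0, squeeze=12)

```text
time_s: 18.35
tcp_pos: [0.5999, 0.1047, 0.0559]
eef_rot: [180.0, 0.0, -1.5]
contact_force: [-0.0, 0.8, 0.5]
gripper_width: 0.0026
gripper_force: 0.0
```

Run:
```python
from h import *
from plant import r
for n in("scene","side"):
    c=r.capture(n);p=cloud(c)
    print(n);[print(*o) for o in rects(p,.009,.022,(.38,.66,-.42,.22))]
```

```text
scene
[ 622.4 -313.5] [84.  51.6] 14.3 306 16.8
[ 591.7 -200.3] [18.3 31.4] 6.6 33 16.2
[587.6  53.1] [50.4 61.9] 88.1 227 16.8
[589.5 176.7] [49.9 67.1] 88.3 235 16.4
side
[471.4 216.4] [  7.1 128.4] 89.8 98 16.3
[576.1 178.5] [52.3 26. ] 81.8 99 17.5
[598.8  55.1] [55.3 79.6] 87.9 360 17.4
[596.7 -55.2] [  7.5 126.2] 87.3 149 15.4
[ 584.1 -206.4] [18.6 30.8] 71.6 60 14.8
[ 623.5 -312.1] [81.8 51.8] 16.2 718 17.1
```

Call:
creep_tool(plan=[[0,0,1.2,0,0,0],[0,0,1.8,0,0,0],[0,0,1.98,0,0,0],[0,0.4,1.98,0,0,0],[0,0.8,1.98,0,0,0],[0,1.2,1.98,0,0,0],[0,1.64,1.98,0,0,0],[0,1.64,1.98,0,0,0]])

```text
time_s: 19.12
tcp_pos: [0.599, 0.0621, 0.0074]
eef_rot: [-180.0, -0.0, -1.6]
contact_force: [-0.8, -0.4, 0.8]
gripper_width: 0.0002
gripper_force: 0.0
```

Call:
creep_tool(plan=[[0,0,0,0,0,0],[0,0,0,0,0,0],[0,0,0,0,0,0],[0,0,0,0,0,0],[0,0,0,0,0,0],[0,0,0,0,0,0],[0,0,0,0,0,0],[0,0,0,0,0,0],[0,0,0,0,0,0],[0,0,0,0,0,0]], finger_gap=0.054)

```text
time_s: 19.95
tcp_pos: [0.599, 0.0644, 0.0065]
eef_rot: [180.0, 0.0, -1.5]
contact_force: [-0.6, 1.5, 1.6]
gripper_width: 0.0536
gripper_force: 0.9
```

Call:
creep_tool(plan=[[0,-0.24,-0.2,0,0,0],[0,-0.24,-1.6,0,0,0],[0,-0.24,-3.2,0,0,0],[0,-0.24,-4,0,0,0],[0,-0.24,-4,0,0,0]], finger_gap=0.082)

```text
time_s: 20.37
tcp_pos: [0.602, 0.0713, 0.1124]
eef_rot: [-179.9, -0.4, -1.4]
contact_force: [0.7, -0.1, -0.6]
gripper_width: 0.0798
gripper_force: 0.0
```

Call:
creep_tool(plan=[[0,1.6,0,0,0,-0.2],[0,3.2,0,0,0,-0.4],[0,4.8,0,0,0,-0.6],[0,6.4,0,0,0,-0.8],[0,8,0,0,0,-1],[0,9.6,0,0,0,-1.2],[0,11.2,0,0,0,-1.4],[0,12.8,0,0,0,-1.6],[0,12.8,0,0,0,-1.7],[0,12.8,0,0,0,-1.7]])

```text
time_s: 21.2
tcp_pos: [0.5899, -0.2517, 0.1058]
eef_rot: [-180.0, 0.1, 15.4]
contact_force: [-0.5, 0.5, -0.2]
gripper_width: 0.0823
gripper_force: 0.0
```

```bash
python3 - <<'E'
from h import *
from plant import r
for n in("scene","side"):
    c=r.capture(n);p=cloud(c)
    print(n);[print(*o) for o in rects(p,.009,.022,(.38,.67,-.42,.22))]
E
python3 go.py 0.6225 -0.3128 0.006 15.2
```

```text
scene
[ 622.3 -313.4] [83.3 50.4] 17.0 319 16.5
[ 589.8 -199.9] [22.3 30. ] 16.5 37 14.7
[585.1  -4.1] [49.6 62.7] 88.5 225 16.6
[591.  176.7] [50.  61.9] 88.4 233 16.1
[666.9   8. ] [135.3   6.4] 88.4 92 15.8
side
[494.5 217. ] [ 5.9 82.9] 90.0 70 15.6
[603.5 185.3] [67.8 79.4] 88.0 294 17.4
[556.2 -54.2] [ 7.7 44.9] 85.2 52 14.5
[ 584.6 -206.3] [19.  30.6] 75.5 59 15.5
[ 622.9 -312.1] [81.4 51.2] 15.1 745 17.1
row [0.014  0.0698 0.1001] rz 0.3 len 0.123
```

The rows are not in the units I measure in: shifts go in units of 25 mm and turns go in units of 10 degrees. I convert before sending: 0.0995 m is 3.98, 0.096 m is 3.84.

Call:
creep_tool(plan=[[0.56,1.4,0,0,0,0],[0.56,2.8,0.4,0,0,0],[0.56,2.8,1.8,0,0,0],[0.56,2.8,3.2,0,0,0],[0.56,2.8,3.84,0,0,0],[0.56,2.8,3.98,0,0,0]])

```text
time_s: 21.8
tcp_pos: [0.6209, -0.3108, 0.0027]
eef_rot: [-179.8, 0.3, 15.6]
contact_force: [0.0, 0.6, 0.6]
gripper_width: 0.0823
gripper_force: 0.0
```

Call:
creep_tool(plan=[[0,0,0,0,0,0],[0,0,0,0,0,0],[0,0,0,0,0,0],[0,0,0,0,0,0],[0,0,0,0,0,0],[0,0,0,0,0,0],[0,0,0,0,0,0],[0,0,0,0,0,0]], finger_gap=0.03, squeeze=20)

```text
time_s: 22.47
tcp_pos: [0.6239, -0.3132, 0.0081]
eef_rot: [180.0, -0.1, 15.6]
contact_force: [0.9, 2.0, 2.8]
gripper_width: 0.05
gripper_force: 2.0
```

```bash
python3 go.py 0.455 -0.34 0.006 -1.4
```

```text
row [-0.1699 -0.0195  0.0019] rz 17.0 len 0.171
```

Call:
creep_tool(plan=[[0,0,0,0,0,0],[0,0,0,0,0,0],[0,0,0,0,0,0]], finger_gap=0.03, squeeze=20)

```text
time_s: 22.72
tcp_pos: [0.6238, -0.3133, 0.0076]
eef_rot: [180.0, -0.1, 15.6]
contact_force: [0.2, 2.1, 6.1]
gripper_width: 0.0496
gripper_force: 20.0
```

Call:
creep_tool(plan=[[-0.4,0,0,0,0,0],[-1.2,-0.08,0,0,0,0],[-2.2,-0.2,0,0,0,0.2],[-3.2,-0.32,0,0,0,0.4],[-4.2,-0.44,0,0,0,0.6],[-5.2,-0.56,0,0,0,0.8],[-6,-0.68,0,0,0,1],[-6.6,-0.76,0,0,0,1.2],[-6.8,-0.78,0,0,0,1.4],[-6.8,-0.78,0,0,0,1.7],[-6.8,-0.78,0,0,0,1.7]])

```text
time_s: 23.63
tcp_pos: [0.4529, -0.3404, 0.0075]
eef_rot: [180.0, 0.1, -1.7]
contact_force: [-3.9, -1.7, 7.9]
gripper_width: 0.0497
gripper_force: 20.0
```

```bash
python3 go.py 0.445 0.09 0.006 -1.4
```

```text
row [-0.0204 -0.43    0.0015] rz -0.3 len 0.431
```

Call:
creep_tool(plan=[[0,-0.8,0,0,0,0],[0,-2,0,0,0,0],[0,-3.2,0,0,0,0],[0,-4.6,0,0,0,0],[-0.2,-6,0,0,0,0],[-0.4,-7.4,0,0,0,0],[-0.6,-8.8,0,0,0,0],[-0.8,-10.2,0,0,0,0],[-0.8,-11.6,0,0,0,0],[-0.8,-13,0,0,0,0],[-0.8,-13.8,0,0,0,0],[-0.8,-14,0,0,0,0]])

```text
time_s: 24.63
tcp_pos: [0.4434, 0.0124, 0.0075]
eef_rot: [180.0, -0.0, -1.3]
contact_force: [1.5, -7.8, 11.3]
gripper_width: 0.0495
gripper_force: 20.0
```

```bash
python3 go.py 0.445 0.09 0.006 -1.4
```

```text
row [-0.0001 -0.0776  0.0014] rz 0.1 len 0.078
```

Call:
creep_tool(plan=[[0,-0.8,0,0,0,0],[0,-1.8,0,0,0,0],[0,-2.8,0,0,0,0],[0,-3.2,0,0,0,0],[0.6,-3.2,0,0,0,0],[1.6,-3.2,0,0,0,0],[2.6,-3.2,0,0,0,0],[3.6,-3.2,0,0,0,0],[4.6,-3.2,0,0,0,0],[5.6,-3.2,0,0,0,0],[6.08,-3.2,0,0,0,0],[6.08,-3.2,0,0,0,0]])

```text
time_s: 25.63
tcp_pos: [0.5993, 0.0852, 0.0072]
eef_rot: [180.0, -0.0, -1.5]
contact_force: [2.8, -3.0, 5.3]
gripper_width: 0.0499
gripper_force: 20.0
```

Call:
creep_tool(plan=[[0,0,0,0,0,0],[0,0,0,0,0,0],[0,0,0,0,0,0]])

```text
time_s: 25.88
tcp_pos: [0.5976, 0.086, 0.0072]
eef_rot: [-180.0, -0.0, -1.5]
contact_force: [2.4, -0.4, 3.0]
gripper_width: 0.0496
gripper_force: 20.0
```

Call:
creep_tool(plan=[[0,0,0,0,0,0],[0,0,0,0,0,0],[0,0,0,0,0,0],[0,0,0,0,0,0],[0,0,-1.2,0,0,0],[0,0,-2.8,0,0,0],[0,0,-4.4,0,0,0],[-1.2,-0.8,-4.8,0,0,0],[-2.8,-1.6,-4.8,0,0,0],[-4.4,-2.4,-4.8,0,0,0],[-5.6,-3.2,-4.8,0,0,0],[-6.8,-4,-4.8,0,0,0]], finger_gap=0.062)

```text
time_s: 26.88
tcp_pos: [0.4274, 0.191, 0.127]
eef_rot: [-180.0, 0.0, -1.5]
contact_force: [0.3, 1.0, 0.0]
gripper_width: 0.0619
gripper_force: 0.0
```

Call:
creep_tool(plan=[[-0.8,-1.6,0,0,0,0],[-0.8,-3.2,0,0,0,0],[-0.8,-4.4,0,0,0,0],[-0.8,-4.4,0,0,0,0],[-0.8,-4.4,0,0,0,0],[-0.8,-4.4,0,0,0,0]], finger_gap=0.0)

```text
time_s: 27.38
tcp_pos: [0.4119, 0.3009, 0.1266]
eef_rot: [179.9, 0.1, -1.4]
contact_force: [0.4, -1.0, -1.0]
gripper_width: 0.0278
gripper_force: 0.0
```

Run:
```python
from h import *
from plant import r
for n in("scene","side"):
    c=r.capture(n);p=cloud(c)
    print(n);[print(*o) for o in rects(p,.009,.022,(.38,.67,-.2,.22))]
    print('wall');[print(*o) for o in rects(p,.068,.09,(.2,.75,-.1,.35))]
    cv2.imwrite(f'pics/c_{n}.png',c['frame'][120:320,200:470,::-1].repeat(2,0).repeat(2,1))
```

```bash
python3 go.py 0.4 0.285 0.045 -1.4
```

```text
scene
[586.4  -4.3] [50.3 61.2] 88.8 225 16.3
[587.2  84.8] [50.1 64.7] 88.7 247 16.7
[590.6 176.7] [49.9 64.6] 88.3 233 16.4
[667.6  -8.1] [103.4   6.3] 87.5 76 15.8
[668.6  69.3] [38.5  4.1] 84.3 25 16.1
wall
[493.1  86.8] [285.6 362.5] 88.6 815 81.3
side
[474.8 216.9] [  6.4 121.9] 89.3 93 16.1
[666.6 113.2] [189.2   1.9] 88.5 54 15.3
[603.4 177.8] [55.6 79.9] 89.1 292 17.4
[597.3  85.9] [55.8 81.2] 88.4 339 17.3
[600.8 -56.1] [ 10.2 134.3] 86.1 158 16.3
wall
[468.7  89.9] [288.5 411.3] 88.0 1245 79.7
row [-0.0118  0.0155  0.0818] rz -0.1 len 0.084
```

View pics/c_scene.png

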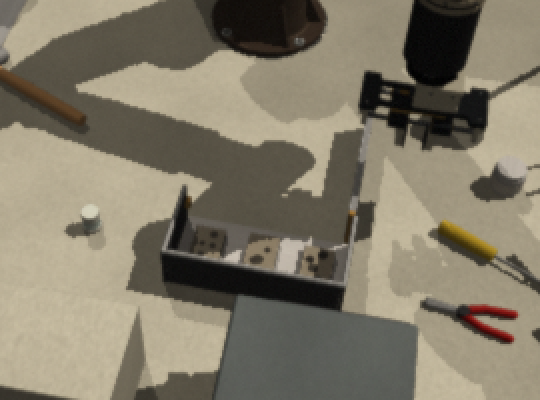

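All three slabs lie inside (crop (210,240), (262,250), (317,260)) and the gate stands open, ~90°. Now close it from the outer side.

Call:
creep_tool(plan=[[-0.48,0,0,0,0,0],[-0.48,0,1.2,0,0,0],[-0.48,0,2.6,0,0,0],[-0.48,0,3.2,0,0,0],[-0.48,0.8,3.2,0,0,0],[-0.48,1.4,3.2,0,0,0],[-0.48,1.8,3.2,0,0,0],[-0.56,2.4,3.2,0,0,0],[-0.64,3,3.2,0,0,0],[-0.72,3.6,3.2,0,0,0],[-0.8,4.2,3.2,0,0,0],[-0.8,4.4,3.2,0,0,0]], finger_gap=0)

```text
time_s: 28.48
tcp_pos: [0.3884, 0.1888, 0.0472]
eef_rot: [180.0, 0.1, -1.5]
contact_force: [-0.2, 0.0, -0.2]
gripper_width: 0.0004
gripper_force: 0.0
```

```bash
python3 go.py 0.40 0.123 0.047 -1.4;python3 go.py 0.415 0.054 0.047 -1.4;python3 go.py 0.452 0.002 0.047 -1.4;python3 go.py 0.497 -0.028 0.047 -1.4
```

```text
row [0.0134 0.0655 0.0002] rz -0.1 len 0.067
row [0.0302 0.1341 0.0002] rz -0.1 len 0.137
row [0.0686 0.1851 0.0002] rz -0.1 len 0.197
row [1.144e-01 2.138e-01 2.000e-04] rz -0.1 len 0.242
```

To row units: 0.213 m is 8.52, 0.2 m is 8.

Call:
creep_tool(plan=[[0.12,0.6,0,0,0,0],[0.24,1.28,0,0,0,0],[0.4,2,0,0,0,0],[0.56,2.64,0,0,0,0],[0.72,3.4,0,0,0,0],[0.96,4.4,0,0,0,0],[1.2,5.36,0,0,0,0],[1.68,6.2,0,0,0,0],[2.24,6.88,0,0,0,0],[2.72,7.4,0,0,0,0],[3.4,8,0,0,0,0],[4,8.52,0,0,0,0]])

```text
time_s: 29.48
tcp_pos: [0.4834, -0.0252, 0.0467]
eef_rot: [180.0, 0.1, -1.5]
contact_force: [-1.9, 1.6, 1.1]
gripper_width: 0.0002
gripper_force: 1.1
```

Call:
creep_tool(plan=[[0.4,0.2,0,0,0,0],[0.72,0.2,0,0,0,0],[0.88,0.2,0,0,0,0],[0.88,0.2,0,0,0,0]])

```text
time_s: 29.82
tcp_pos: [0.5061, -0.0291, 0.0467]
eef_rot: [180.0, 0.1, -1.5]
contact_force: [-1.3, -0.4, -0.7]
gripper_width: 0.0003
gripper_force: 0.7
```

To row units: 0.012 m is 0.48, 0.008 m is 0.32.

Call:
creep_tool(plan=[[0.16,0,0,0,0,0],[0.32,0,0,0,0,0],[0.48,0,0,0,0,0],[0.48,0,0,0,0,0]])

```text
time_s: 30.15
tcp_pos: [0.5176, -0.0292, 0.0469]
eef_rot: [180.0, 0.1, -1.4]
contact_force: [-4.7, -0.3, 1.4]
gripper_width: 0.0008
gripper_force: 2.5
```

Call:
creep_tool(plan=[[0.12,0,0,0,0,0],[0.24,0,0,0,0,0],[0.24,0,0,0,0,0]])

```text
time_s: 30.4
tcp_pos: [0.5186, -0.0297, 0.0463]
eef_rot: [179.9, 0.6, -1.5]
contact_force: [-21.9, 7.1, 14.4]
gripper_width: 0.0004
gripper_force: 10.6
```

Stop reached (−22 N). Back off and check.

Call:
creep_tool(plan=[[-0.8,0,0,0,0,0],[-2,0,0,0,0,0],[-3.2,0,-1.2,0,0,0],[-3.2,1.2,-2.8,0,0,0],[-3.2,2.4,-4.4,0,0,0],[-3.2,3.6,-6,0,0,0],[-3.2,4.8,-6,0,0,0],[-3.2,6,-6,0,0,0],[-3.2,6,-6,0,0,0],[-3.2,6,-6,0,0,0]])

```text
time_s: 31.23
tcp_pos: [0.4413, -0.1791, 0.198]
eef_rot: [-180.0, -0.2, -1.6]
contact_force: [0.6, 0.6, -0.9]
gripper_width: 0.0006
gripper_force: 0.0
```

Run:
```python
from h import *
from plant import r
for n in("scene","side"):
    c=r.capture(n);p=cloud(c)
    print(n);[print(*o) for o in rects(p,.009,.022,(.53,.67,-.3,.22))]
    print('wall');[print(*o) for o in rects(p,.068,.09,(.35,.75,-.1,.25))]
    cv2.imwrite(f'pics/d_{n}.png',c['frame'][120:320,200:470,::-1].repeat(2,0).repeat(2,1))
```

```text
scene
[ 589.8 -198.7] [20.5 30.6] 24.5 31 16.2
[534.8 125.9] [185.1   7.1] 88.2 125 15.5
[586.5  -4.9] [60.4 52.2] 1.9 225 16.2
[586.9  84.9] [50.6 64.3] 89.6 246 16.3
[591.4 176.7] [49.9 60.8] 88.3 234 16.3
[666.3 -19.6] [82.1  6.2] 89.0 57 14.8
[667.4  46.8] [38.8  4.1] 89.7 28 16.6
wall
[596.6  84.4] [285.7 154.8] 88.3 1043 80.0
side
[666.7 118.8] [194.8   2.7] 88.2 56 15.2
[603.5 184.3] [69.4 80.6] 89.4 299 17.6
[597.3  85.8] [56.2 81.5] 85.9 340 17.6
[601.  -55.3] [  8.8 134.6] 87.0 158 15.5
[ 584.1 -205.8] [19.  30.9] 70.6 60 15.4
wall
[598.2  85.6] [287.6 150. ] 88.4 1035 80.7
```

View pics/d_scene.png

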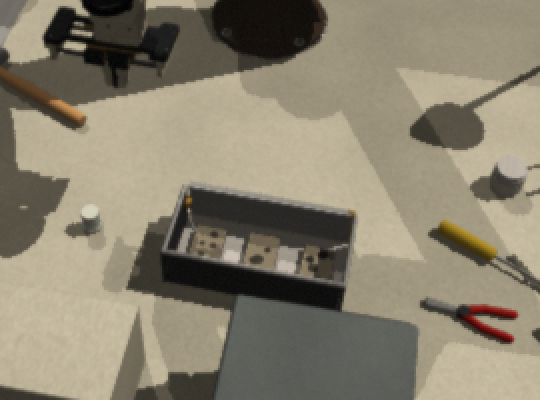

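View pics/d_side.png

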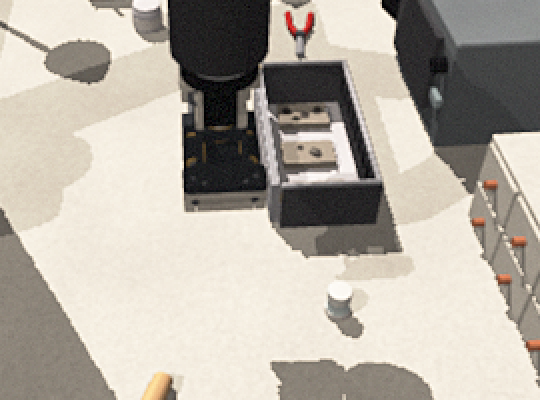

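The gate is shut and latched (front rim from crop (190,185) to (352,212), closed rectangle as at the start). All three slabs lie flat inside, and the jar and tools haven't moved.

```bash
python3 -c "
from plant import r
print(r.close_job())"
```

```text
the job is handed in; nothing more can be done
None
```

The job is handed in at about 31 s of the 208 s allowed: in the last images all three slabs lie inside the guard and the gate is shut on its catch, with nothing else seen to move; the verdict itself was not shown to me.

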